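# Press home the lid of the smallest paint pot

## Robot

A 6-joint arm with a two-finger parallel gripper is mounted at the origin on the work surface. World frame = base frame: x ahead of the robot, y to its left, z up, the work surface at z = 0. Lengths are in m, angles in rad, forces in N, time in s.
With the tool pointing down it reaches from about 0.35 to 0.775 m from the base axis. Payload 7.3 kg.
Tool frame: the origin (TCP) lies between the finger pads; the fingertips stand 14 mm ahead of it and the grasp point (between the pads) lies 5 mm behind it; z points along the fingers, y is the line along which they close (so a half turn about z gives the same grasp; the last joint's range is limited). The gripper opens to 92 mm and grips with 3 to 60 N. Pads are 19 mm wide; open, the fingers measure 130 mm over their backs; the gripper's body (75 mm by 190 mm) begins 47 mm behind the grasp point.
Start: joints at [-1.256, 0.342, 1.524, -0, 1.275, -0.146], TCP at [0.233, -0.47, 0.241] pointing down, gripper open.
Joint ranges: [-2.53, 2.53], [-0.77, 2.02], [0.04, 2.7], [-1, 4.14], [0.28, 2.66], [-3.11, 3.11]. Speed limits (rad/s): [2.57, 2.57, 3.14, 3.14, 3.14, 3.14].

## Interface

Orientations are given as [roll, pitch, yaw] about the fixed x, y, z axes, in that order (R = Rz(yaw) Ry(pitch) Rx(roll)).
In Python, from cell import robot, eyes gives the robot as it stands. The module is installed in compiled form; this text tells all that it offers.
- The arm moves only by the shell command python3 -m handwheel 'ROWS' [FORCE]. ROWS is JSON, one flat list of numbers, 5 for each row, row after row: the shift along the world's x, y, z in mm, then the turn about the world's z in rad, then the opening, from 0 (shut) to 1 (fully open). In form: [x, y, z, spin, jaw, x, y, z, spin, jaw, ...]. A call has 1 to 8 rows; each row shifts and turns the commanded pose from where the row before left it; what a row does not reach is not made up. A row lasts 1/10 s, in which the tool goes at most 50 mm and 8.59 degrees, less where a joint would pass 70% of its speed; a pose out of reach is approached as far as the arm can. A call with a gripper value outside its range is refused whole. The fingers move at their own pace and stop on an object; FORCE is the grip in N (left out, the last holds). Time passes only in rows, so rows that do not move let the fingers close. It gives the time, the measured TCP pose, the force, the opening and the grip force at its end, in the units of the state.
- robot.observe(): the state, without advancing time (a new reading comes with each control period).
- eyes.read_camera(name): name is "side" or "top"; returns (picture, depth): 420x560x3 uint8, blue, green, red; 420x560 float32, m along the optical axis (not along the pixel's ray), 0 where there is no reading.
- eyes.calibration(name): a dict with "fx", "fy", "cx", "cy" (pixels), "world_to_cam" (4x4, takes a point from world to camera coordinates). Camera axes: x right, y down, z forward; pixel columns grow to the right and rows downward; lengths in m; the calibration is good to about 2 mm. A picture is of the moment at which its call begins. calibration takes no time and is no camera call.
- robot.hand_in(): hands the job in; it is judged then, once.
The state is a dict: "time": time; "qpos": joint angles; "qvel": joint speeds; "joint_efforts": joint torques, N m; "tool_pos": TCP position; "tool_rot": TCP orientation; "contact_force": force on the tool from outside, world axes, zero at the start; "torque": the same for the moment, N m; "opening": finger opening in m; "grip_force": force on a finger pad.
Only numpy, scipy, OpenCV 4.12 (cv2) and the standard library are available. Lean on these libraries where they do the work, as an engineer would, in place of code of your own. Each camera call takes 0.05 s, during which the arm holds its last target. There are 200 camera calls.

## Task

Three paint pots stand on the wooden board with their push-on lids raised, and the smallest pot (the narrowest and the lowest) is finished with. Press its lid down gently with the fingertips until it is fully home, then withdraw. Do not lift the pot or push it along, and do not touch the vase, the cup or the other two pots, which are still in use and keep their lids raised.

Things in the scene. Friction and masses are not known exactly. Their poses are not given: they have to be found in the camera images.
- small_pot: the smallest pot: white, round, loose on the board, 50 mm across, 46 mm tall to its flat shoulder; origin at the centre of its underside, z up. Its grey lid, 48 mm across and 14 mm thick with a round raised centre 38 mm across and 6 mm high, slides straight up and down above the shoulder; top of the raised centre 76 mm above the origin when raised, 66 mm when home
- small_lid (a joint): how far the lid of the smallest pot has been pressed down, m: 0 fully raised (10 mm gap over the shoulder), 0.010 fully home against a hard stop; starts between 0 and 0.003. It slides stiffly (about 3 N) and stays where it is left
- small_lid_top (a point): centre of the flat top of the raised centre (38 mm across) of the smallest pot's lid, moves with the lid; z up. The raised centre is springy: it gives 1 mm for each 3 N, up to 6 mm, beyond the lid's own travel, and springs back
- wide_pot: the wide pot, to be left alone: white, round, loose on the board, 92 mm across, 56 mm tall to its flat shoulder; origin at the centre of its underside, z up. Its grey lid, 90 mm across and 14 mm thick with a round raised centre 80 mm across and 6 mm high, slides straight up and down above the shoulder; top of the raised centre 86 mm above the origin when raised, 76 mm when home
- wide_lid (a joint): how far the lid of the wide pot has been pressed down, m: 0 fully raised (10 mm gap over the shoulder), 0.010 fully home against a hard stop; starts between 0 and 0.003. It slides stiffly (about 3 N) and stays where it is left
- wide_lid_top (a point): centre of the flat top of the raised centre (80 mm across) of the wide pot's lid, moves with the lid; z up. The raised centre is springy: it gives 1 mm for each 3 N, up to 6 mm, beyond the lid's own travel, and springs back
- tall_pot: the tall pot, to be left alone: white, round, loose on the board, 66 mm across, 85 mm tall to its flat shoulder; origin at the centre of its underside, z up. Its grey lid, 64 mm across and 14 mm thick with a round raised centre 54 mm across and 6 mm high, slides straight up and down above the shoulder; top of the raised centre 115 mm above the origin when raised, 105 mm when home
- tall_lid (a joint): how far the lid of the tall pot has been pressed down, m: 0 fully raised (10 mm gap over the shoulder), 0.010 fully home against a hard stop; starts between 0 and 0.003. It slides stiffly (about 3 N) and stays where it is left
- tall_lid_top (a point): centre of the flat top of the raised centre (54 mm across) of the tall pot's lid, moves with the lid; z up. The raised centre is springy: it gives 1 mm for each 3 N, up to 6 mm, beyond the lid's own travel, and springs back
- board: fixed wooden board under the three pots, 280 x 330 x 10 mm, its top 10 mm above the table; origin at the centre of its underside, x along the 280 mm side
- vase: loose terracotta vase with a long neck, 210 mm tall, belly 120 mm across; origin at the centre of its foot; stands on the table to the robot's right of the board; to be left alone
- cup: loose red drinking cup, 100 mm tall, 80 mm across at the rim; origin at the centre of its underside; stands on the table to the robot's left of the board; to be left alone
Mind the look-alikes: they are no part of the job. What is shaped like the small_pot but red or yellow is not meant.

How it is judged:
By the outcome, as a careful person would: the job done as asked, in the order asked, and still so for the second after the job is handed in, with the robot touching nothing.
It also fails if it takes over 32 s, if anything falls off the work surface, if the arm or the gripper's body presses on something with over 40 N, if the wrist force passes 120 N, or if a joint passes its speed limit or range.

## Working session

There is one attempt and no reset: what is moved stays moved. The work goes in short steps, Python scripts to look and compute and a shell command to move; the robot and the scene stay as the last step left them, time stands still between calls to the robot, and variables do not carry over. Pictures are saved under pics/ and viewed, at most 10 in all, crops included, and the job is handed in when it is done.

```bash
mkdir -p pics
python3 - <<'E'
from cell import robot, eyes
import cv2,numpy as np
for n in("top","side"):
    p,d=eyes.read_camera(n); cv2.imwrite(f"pics/{n}0.png",p); np.save(f"{n}0.npy",d)
    c=eyes.calibration(n); print(n,c)
s=robot.observe();print(s)
E
```

```text
top {'fx': 443.6531166916506, 'fy': 443.6531166916506, 'cx': 266.4783933470791, 'cy': 215.46482612762952, 'world_to_cam': array([[ 4.86140739e-03, -9.99987711e-01,  9.72063732e-04,
         2.90895130e-02],
       [-9.91615938e-01, -4.94622794e-03, -1.29125389e-01,
         6.28922449e-01],
       [ 1.29128610e-01, -3.36182772e-04, -9.91627798e-01,
         1.28751410e+00],
       [ 0.00000000e+00,  0.00000000e+00,  0.00000000e+00,
         1.00000000e+00]])}
side {'fx': 382.51225225332723, 'fy': 382.51225225332723, 'cx': 270.3154372595534, 'cy': 209.573741497847, 'world_to_cam': array([[-0.99064718, -0.13457362, -0.02254104,  0.5993855 ],
       [-0.06149519,  0.58780496, -0.80666205,  0.11159076],
       [ 0.12180517, -0.79773133, -0.59058296,  0.9062976 ],
       [ 0.        ,  0.        ,  0.        ,  1.        ]])}
{'time': 0.1, 'qpos': array([-1.25599908e+00,  3.42623010e-01,  1.52492907e+00, -7.24390209e-06,
        1.27541480e+00, -1.45949087e-01]), 'qvel': array([-0.0005846 , -0.00113073, -0.00072428, -0.00088515,  0.0006663 ,
       -0.00202556]), 'joint_efforts': array([ 2.49306133e-03, -4.32002449e+01, -2.44695014e+01,  7.19764992e-02,
        5.25480928e-02, -3.32218860e-05]), 'tool_pos': array([ 0.23335528, -0.46989335,  0.2401274 ]), 'tool_rot': array([-3.14023203e+00, -1.93002358e-04,  4.60748314e-01]), 'contact_force': array([0.20010638, 0.41174929, 0.32035375]), 'torque': array([-0.01064824,  0.00653141, -0.02436245]), 'grip_force': 0.0, 'opening': 0.09199498459216146}
```

View pics/top0.png

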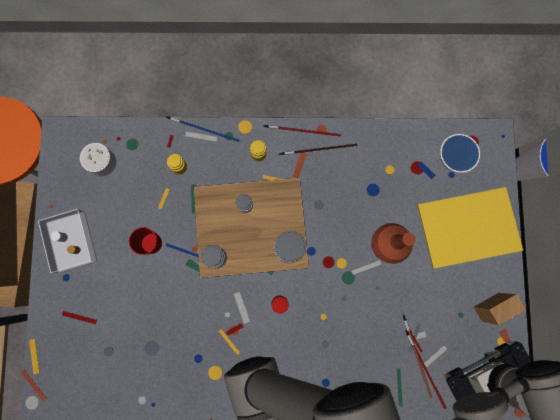

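View pics/side0.png

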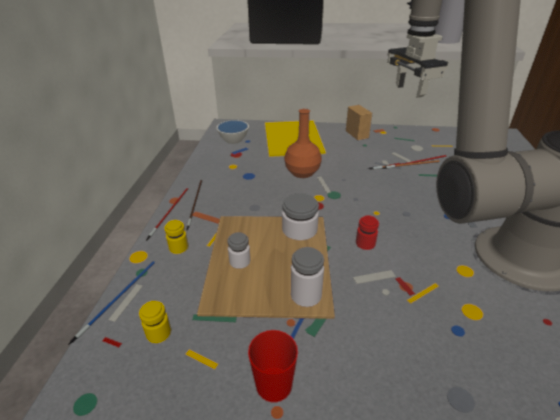

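Top view: the candidates are the white pots on the board at (244,203), (212,256) and (290,246), plus yellow ones at (258,149) and (176,162) and a red one at (280,304). The one meant is (244,203), or (238,250) in the side view: it is white, on the board, the narrowest and the lowest. I'll confirm it in a crop and measure.

```bash
cat > h.py <<'E'
from cell import eyes
import numpy as np
def cloud(n,d):
    c=eyes.calibration(n); v,u=np.mgrid[:420,:560]
    P=np.stack([(u-c["cx"])/c["fx"]*d,(v-c["cy"])/c["fy"]*d,d],-1)
    T=np.linalg.inv(c["world_to_cam"]); W=P@T[:3,:3].T+T[:3,3]; W[d==0]=np.nan
    return W
def ray(n,u,v,z):
    c=eyes.calibration(n); T=np.linalg.inv(c["world_to_cam"])
    r=T[:3,:3]@[(u-c["cx"])/c["fx"],(v-c["cy"])/c["fy"],1]; return T[:3,3]+r*(z-T[2,3])/r[2]
E
python3 - <<'E'
from h import *
import cv2
s=cv2.imread("pics/side0.png");t=cv2.imread("pics/top0.png")
cv2.imwrite("pics/crop.png",np.hstack([cv2.resize(t[170:290,180:320],(466,400),interpolation=2),cv2.resize(s[190:320,200:308],(332,400),interpolation=2)]))
for n,rois in(("top",dict(small=(190,215,232,257),tall=(240,272,196,228),wide=(228,266,270,310))),("side",dict(small=(228,272,222,254),tall=(244,310,286,328),wide=(190,240,278,322)))):
    W=cloud(n,np.load(n+"0.npy"))
    if n=="top": print("board z",np.nanmedian(W[215:235,260:280,2]))
    for k,(a,b,c,d) in rois.items():
        w=W[a:b,c:d].reshape(-1,3); w=w[np.isfinite(w).all(1)]
        zt=np.percentile(w[w[:,2]>.04][:,2],85); m=np.abs(w[:,2]-zt)<.004; q=w[m]
        print(n,k,"ztop %.4f"%np.median(q[:,2]),"n",m.sum(),"mid",((q.min(0)+q.max(0))/2).round(4),"mean",q.mean(0).round(4),"ext",np.ptp(q,0).round(3))
E
```

```text
board z 0.010189689304246352
top small ztop 0.0849 n 111 mid [0.664  0.1006 0.086 ] mean [0.6645 0.1005 0.0852] ext [0.044 0.041 0.008]
top tall ztop 0.1236 n 249 mid [0.5054 0.1845 0.1246] mean [0.5044 0.1838 0.1236] ext [0.053 0.058 0.008]
top wide ztop 0.0961 n 477 mid [ 0.5332 -0.0352  0.0975] mean [ 0.5335 -0.035   0.0963] ext [0.077 0.08  0.008]
side small ztop 0.0857 n 157 mid [0.6651 0.101  0.085 ] mean [0.6633 0.1034 0.0855] ext [0.039 0.039 0.007]
side tall ztop 0.1245 n 436 mid [0.5038 0.1864 0.1242] mean [0.5034 0.1884 0.1244] ext [0.053 0.054 0.007]
side wide ztop 0.0968 n 496 mid [ 0.5337 -0.0342  0.0966] mean [ 0.5329 -0.0317  0.0967] ext [0.079 0.081 0.007]
```

View pics/crop.png

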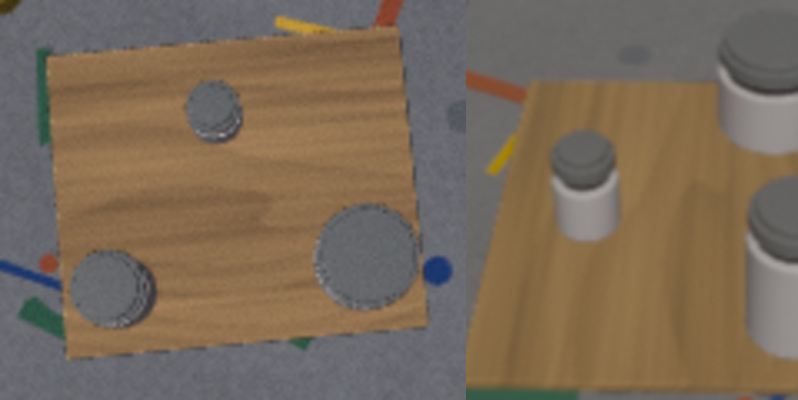

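The crop shows the white small pot, with its lid raised, at crop (213,110) top and (585,185) side. It's clearly narrower and lower than the other two. Lid top is at about (0.664, 0.101, 0.085). Next I lift, close the fingers and travel high.

```bash
python3 -m handwheel '[0,0,35,0,0, 0,0,35,0,0, 0,0,30,0,0, 24,32,0,0,0, 24,32,0,0,0, 24,32,0,0,0, 24,32,0,0,0, 24,32,0,0,0]' 10
python3 -m handwheel '[24,32,0,0,0, 24,32,0,0,0, 24,32,0,0,0, 24,32,0,0,0, 24,32,0,0,0, 24,32,0,0,0, 24,32,0,0,0, 24,32,0,0,0]'
```

```text
time: 0.9
tool_pos: [0.3541, -0.3088, 0.3405]
tool_rot: [-3.141, 0.0, 0.46]
contact_force: [0.1, -0.1, -0.9]
opening: 0.0324
grip_force: 0.0
time: 1.7
tool_pos: [0.5461, -0.0527, 0.3403]
tool_rot: [-3.141, 0.001, 0.461]
contact_force: [0.8, 0.1, -0.0]
opening: 0.0004
grip_force: 0.0
```

Remaining shift is +118, +154 mm, then down to just above the lid (tips at about 0.115, TCP at about 0.13).

```bash
python3 -m handwheel '[24,31,0,0,0, 24,31,0,0,0, 24,31,0,0,0, 23,31,0,0,0, 23,30,0,0,0, 0,0,0,0,0]'
python3 -m handwheel '[0,0,-40,0,0, 0,0,-40,0,0, 0,0,-40,0,0, 0,0,-40,0,0, 0,0,-30,0,0, 0,0,-20,0,0, 0,0,0,0,0]'
python3 - <<'E'
from cell import robot,eyes
import cv2
p,d=eyes.read_camera("side"); q,_=eyes.read_camera("top")
import numpy as np
cv2.imwrite("pics/above.png",np.hstack([cv2.resize(p[150:330,160:340],(400,400)),cv2.resize(q[130:310,160:340],(400,400))]))
print(robot.observe()["tool_pos"])
E
```

```text
time: 2.3
tool_pos: [0.6648, 0.1037, 0.3379]
tool_rot: [-3.139, 0.002, 0.465]
contact_force: [-0.2, -0.5, -0.7]
opening: 0.0001
grip_force: 0.0
time: 3.0
tool_pos: [0.6611, 0.099, 0.1269]
tool_rot: [-3.139, 0.007, 0.46]
contact_force: [0.4, -0.1, -0.6]
opening: 0.0003
grip_force: 0.0
[0.66349318 0.0993299  0.13119014]
```

View pics/above.png

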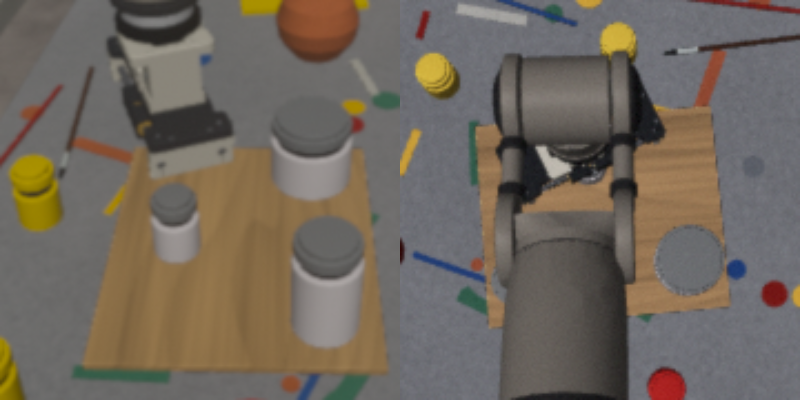

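The side view shows a light finger block at crop (190,155), just above the lid at (173,200), and it looks off to one side. I'll enlarge it and project the expected tip before pressing.

Run:
```python
from h import *
from cell import robot
import cv2
p,d=eyes.read_camera("side"); c=eyes.calibration("side");s=robot.observe();t=s["tool_pos"]
yw=s["tool_rot"][2]; ty=np.array([np.sin(yw),-np.cos(yw),0]); print(s["tool_rot"],s["opening"])
cr=cv2.resize(p[140:280,190:290],None,fx=4,fy=4,interpolation=2)
def mk(P,col):
    q=c["world_to_cam"]@[*P,1]; u=q[0]/q[2]*c["fx"]+c["cx"];v=q[1]/q[2]*c["fy"]+c["cy"]; print(u,v,q[2])
    cv2.circle(cr,(int((u-190+.5)*4),int((v-140+.5)*4)),4,col,-1)
mk(t-[0,0,.014],(0,0,255)); mk(t+.019*ty-[0,0,.014],(0,255,0)); mk(t-.019*ty-[0,0,.014],(0,255,0)); mk([.664,.101,.085],(255,0,255))
W=cloud("side",d)
for v in range(205,230,4): print(v,[tuple((W[v,u]*1000).round().astype(int)) for u in (230,238,246,254,262)])
cv2.imwrite("pics/fing.png",cr)
```

```text
[ 3.14057015e+00 -1.79601784e-03  4.60504393e-01] 0.0007044107171472516
236.28527160351362 225.0221347457848 0.8380485773432411
234.14331228213618 220.0362381900039 0.8526550295602552
238.50322030052254 230.184913823309 0.8234421251262273
237.30269714158032 237.0694071136525 0.8564058159482433
205 [(np.int64(652), np.int64(175), np.int64(227)), (np.int64(637), np.int64(174), np.int64(227)), (np.int64(622), np.int64(173), np.int64(227)), (np.int64(607), np.int64(170), np.int64(227)), (np.int64(593), np.int64(168), np.int64(226))]
209 [(np.int64(649), np.int64(187), np.int64(226)), (np.int64(634), np.int64(187), np.int64(228)), (np.int64(620), np.int64(184), np.int64(227)), (np.int64(606), np.int64(177), np.int64(222)), (np.int64(593), np.int64(170), np.int64(219))]
213 [(np.int64(647), np.int64(199), np.int64(226)), (np.int64(634), np.int64(191), np.int64(221)), (np.int64(620), np.int64(185), np.int64(218)), (np.int64(607), np.int64(175), np.int64(212)), (np.int64(593), np.int64(170), np.int64(209))]
217 [(np.int64(648), np.int64(196), np.int64(215)), (np.int64(635), np.int64(190), np
[... 165 characters left out ...]
nt64(650), np.int64(192), np.int64(202)), (np.int64(637), np.int64(184), np.int64(197)), (np.int64(623), np.int64(177), np.int64(193)), (np.int64(609), np.int64(170), np.int64(188)), (np.int64(635), np.int64(-56), np.int64(12))]
225 [(np.int64(652), np.int64(190), np.int64(191)), (np.int64(638), np.int64(184), np.int64(188)), (np.int64(674), np.int64(-35), np.int64(11)), (np.int64(653), np.int64(-36), np.int64(12)), (np.int64(632), np.int64(-39), np.int64(11))]
229 [(np.int64(713), np.int64(-15), np.int64(10)), (np.int64(692), np.int64(-15), np.int64(12)), (np.int64(671), np.int64(-17), np.int64(12)), (np.int64(650), np.int64(-20), np.int64(11)), (np.int64(630), np.int64(-22), np.int64(11))]
```

View pics/fing.png

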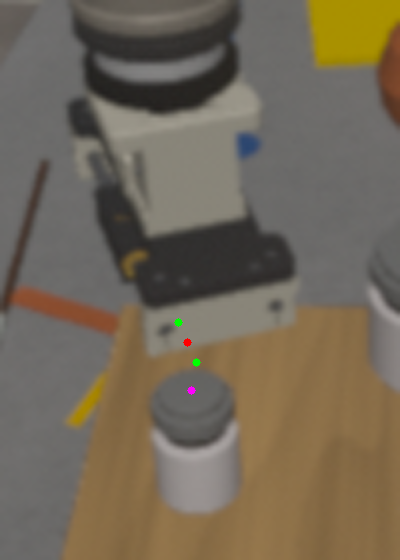

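The light block is the gripper body, standing nearer the camera. The projected tips (red dot) sit over the lid centre (magenta). Descending.

```bash
python3 -m handwheel '[1,2,-10,0,0, 0,0,-10,0,0, 0,0,-8,0,0, 0,0,0,0,0, 0,0,0,0,0, 0,0,0,0,0]'
python3 -m handwheel '[0,0,-2,0,0, 0,0,-2,0,0, 0,0,0,0,0, 0,0,0,0,0]'
```

```text
time: 3.75
tool_pos: [0.6647, 0.1018, 0.1031]
tool_rot: [3.141, -0.001, 0.461]
contact_force: [-0.9, -0.6, 0.5]
opening: 0.0006
grip_force: 0.0
time: 4.15
tool_pos: [0.6645, 0.1017, 0.0988]
tool_rot: [3.141, -0.0, 0.461]
contact_force: [-0.5, -0.6, 0.5]
opening: 0.0003
grip_force: 0.0
```

```bash
for i in 1; do python3 -m handwheel '[0,0,-2,0,0, 0,0,0,0,0, 0,0,0,0,0]'
python3 -m handwheel '[0,0,-2,0,0, 0,0,0,0,0, 0,0,0,0,0]'
python3 -m handwheel '[0,0,-2,0,0, 0,0,0,0,0, 0,0,0,0,0]'
python3 -m handwheel '[0,0,-1,0,0, 0,0,-1,0,0, 0,0,0,0,0]'
done | grep -E 'pos|force: \[|time'
```

```text
time: 4.45
tool_pos: [0.6646, 0.1017, 0.097]
contact_force: [-1.1, 0.2, 2.4]
time: 4.75
tool_pos: [0.6646, 0.1018, 0.0947]
contact_force: [0.0, -0.4, 2.5]
time: 5.05
tool_pos: [0.6645, 0.1017, 0.0926]
contact_force: [0.3, 0.7, 2.5]
time: 5.35
tool_pos: [0.6645, 0.1017, 0.0906]
contact_force: [1.1, -0.3, 2.7]
```

```bash
for i in 1; do python3 -m handwheel '[0,0,-1,0,0, 0,0,0,0,0, 0,0,0,0,0]'
python3 -m handwheel '[0,0,-1,0,0, 0,0,0,0,0, 0,0,0,0,0]'
python3 -m handwheel '[0,0,-1,0,0, 0,0,0,0,0, 0,0,0,0,0]'
done | grep -E 'pos|force: \['
```

```text
tool_pos: [0.6645, 0.1018, 0.0897]
contact_force: [0.5, 0.2, 1.9]
tool_pos: [0.6646, 0.1018, 0.0889]
contact_force: [0.4, -0.2, 3.5]
tool_pos: [0.6646, 0.1018, 0.0882]
contact_force: [-0.7, 0.2, 6.3]
```

```bash
python3 -m handwheel '[0,0,-0.5,0,0, 0,0,0,0,0, 0,0,0,0,0]'
python3 -m handwheel '[0,0,3,0,0, 0,0,10,0,0, 0,0,30,0,0, 0,0,40,0,0, 0,0,40,0,0, 0,0,40,0,0, 0,0,40,0,0]'
python3 -m handwheel '[-24,-32,0,0,0, -24,-32,0,0,0, -24,-32,0,0,0, -24,-32,0,0,0, -24,-32,0,0,0, -24,-32,0,0,0, -24,-32,0,0,0, 0,0,0,0,0]'
python3 - <<'E'
from h import *
import cv2
p,d=eyes.read_camera("side"); W=cloud("side",d)
q,_=eyes.read_camera("top")
for k,(a,b,c,e) in dict(small=(228,272,222,254),tall=(244,310,286,328),wide=(190,240,278,322)).items():
    w=W[a:b,c:e].reshape(-1,3); w=w[np.isfinite(w).all(1)]; w=w[(w[:,2]<.14)]
    zt=np.percentile(w[w[:,2]>.04][:,2],85); r=w[np.abs(w[:,2]-zt)<.004]
    print(k,np.median(r[:,2]).round(4),((r.min(0)+r.max(0))/2).round(4))
cv2.imwrite("pics/end.png",np.hstack([cv2.resize(p[150:330,160:340],(400,400)),cv2.resize(q[130:310,160:340],(400,400))]))
E
```

```text
time: 6.55
tool_pos: [0.6646, 0.1018, 0.0879]
tool_rot: [3.141, -0.001, 0.461]
contact_force: [-1.7, -0.5, 6.7]
opening: 0.0002
grip_force: 3.5
time: 7.25
tool_pos: [0.6639, 0.1018, 0.2919]
tool_rot: [-3.141, 0.001, 0.461]
contact_force: [0.5, 0.3, -0.5]
opening: 0.0003
grip_force: 0.0
time: 8.05
tool_pos: [0.4939, -0.1252, 0.2905]
tool_rot: [3.141, 0.002, 0.457]
contact_force: [-0.0, 0.4, 0.1]
opening: 0.0003
grip_force: 0.0
small 0.0773 [0.663  0.1022 0.0767]
tall 0.1245 [0.5038 0.1862 0.1238]
wide 0.0968 [ 0.5336 -0.0336  0.0965]
```

View pics/end.png

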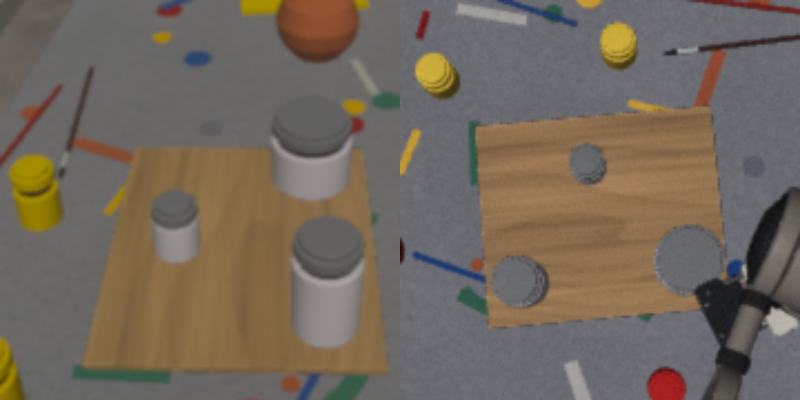

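The small pot (side crop (175,225)) now has its lid seated. Its top dropped 85.7 → 77.3 mm in a side view that reads about 1 mm high, so it's at the 76 mm home height. The others haven't changed.

```bash
python3 -c "from cell import robot; print(robot.hand_in())"
```

```text
the job is handed in; nothing more can be done
None
```

The smallest pot's lid is pressed fully home with about 7 N, the pot and the other two stayed where they were, the arm is withdrawn, and the job is handed in (no verdict was shown).

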